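# Unscrew the thread cap of a bicycle pedal of unknown hand

## Task

A pair of bicycle pedals is kept standing in the steel pocket on the cubby's pull-out tray, under the upper board: pull the tray all the way out to its stop. Then unscrew the black cap from the spindle of the pedal on the left (as the robot sees it); you cannot see whether that pedal has the normal or the reverse thread, so try the cap one way and then the other until it comes loose, and lift it off. Finish still holding that cap in the gripper, a few centimetres clear above the bare spindle, with both pedals left sitting in their slots, the other cap left on, and the things around left where they are.

Things in the scene. Friction and masses are not known exactly. Their poses are not given: they have to be found in the camera images.
- cubby: Maple cubby fixed on the bench, open front to the robot; origin at the centre of its underside, x to its back, y to the robot's left, z up. 270 mm deep, 276 wide, 211 high. Its upper board (underside 195, top 211 mm above the bench) runs from 45 mm in front of the origin to the back; in front of that the sides are only 40 mm high.
- tray (a joint): How far the tray is pulled out along the cubby's -x (m): 0 at the start, 0.125 at its stop; friction 2 to 4 N, it stays where it is left. On it is a steel pocket, rim 79 mm above the bench, with two slots 45 mm left and right of the middle line; a pedal stands in each, its axis at the cubby's x = 0 with the tray in.
- tray_knob (a point): Centre of the head of the steel knob standing up from the front end of the tray: head 22 mm diameter, 18 mm tall, its centre 51 mm above the bench, on a 12 mm neck; the tray's floor is 24 mm above the bench. It lies 95 mm in front of the pedals' axes and, with the tray in, 50 mm in front of the upper board.
- pedal_a_spindle (a point): Centre of the spindle tip of one of two like pedals, z up. The loose pedal (cage 80 x 26 mm, 96 mm tall, 0.26 kg) stands on end in a slot that lets it turn only 2 degrees but does not keep it from being lifted out. Its 24 mm flange is 14 mm above the cage; the spindle above is 28 mm long, 12 mm thick (16 over the thread).
- cap_a_mid (a point): Centre (half-way up) of the black ribbed round screw cap on pedal_a: 30 mm diameter, 34 mm tall, 30 g; z up, yaw turns with it. Screwed home, this is 11 mm below the spindle tip. One pedal's thread is normal, the other's reverse, in either slot. The wrong way: a hard stop at once. The right way: it turns freely, climbs 2 mm, lifts straight off after 100 degrees; a stop at 110.
- pedal_b_spindle (a point): Centre of the spindle tip of one of two like pedals, z up. The loose pedal (cage 80 x 26 mm, 96 mm tall, 0.26 kg) stands on end in a slot that lets it turn only 2 degrees but does not keep it from being lifted out. Its 24 mm flange is 14 mm above the cage; the spindle above is 28 mm long, 12 mm thick (16 over the thread).
- cap_b_mid (a point): Centre (half-way up) of the black ribbed round screw cap on pedal_b: 30 mm diameter, 34 mm tall, 30 g; z up, yaw turns with it. Screwed home, this is 11 mm below the spindle tip. One pedal's thread is normal, the other's reverse, in either slot. The wrong way: a hard stop at once. The right way: it turns freely, climbs 2 mm, lifts straight off after 100 degrees; a stop at 110.
- trinket_box: Bystander: white ceramic trinket box with lid, 84 x 64 x 65 mm, on the bench to the right of the cubby; origin at the centre of its underside.
- timer: Bystander: grey plastic round timer with a twist dial, 64 mm across, 48 mm high, on the bench to the left of the cubby; origin at the centre of its underside.
- locker_key: Bystander: yellow plastic parcel locker key, 65 x 26 x 5 mm, lying on the upper board; origin at the centre of its underside.
Not all that is in view belongs to the job. Leave any pink look-alike of the part that bears pedal_a_spindle alone. Leave any blue look-alike of the part that bears pedal_b_spindle alone.

How it is judged:
By the outcome, as a careful person would: the job done as asked, in the order asked, and still so for the second after the job is handed in, while the arm keeps its last pose, push and grip.
It also fails if it takes over 64 s, if anything falls off the work surface, if the arm or the gripper's body presses on something with over 40 N, if the wrist force passes 120 N, or if a joint passes its speed limit or range.

## Robot

A 7-joint arm with a two-finger parallel gripper is mounted at the origin on the work surface. World frame = base frame: x ahead of the robot, y to its left, z up, the work surface at z = 0. Lengths are in m, angles in rad, forces in N, time in s.
With the tool pointing down it reaches from about 0.4 to 0.85 m from the base axis. Payload 4.4 kg.
Tool frame: the origin (TCP) lies midway between the tips of the shut fingers; the grasp point (between the pads) lies env.grip_point_offset behind it (env.grip_point_offset is the distance from the TCP to the grasp point, in m); x points along the fingers, y is the direction in which the jaws open and shut, and the axes are right-handed (so a half turn about x gives the same grasp; the last joint's range is limited). The gripper opens to 94 mm and grips with 3 to 60 N. Pads are 16 mm wide; open, the fingers measure 119 mm over their backs; the gripper's body (75 mm by 177 mm) begins 78 mm behind the grasp point.
Start: joints at [1.158, 0.628, 0.038, 1.517, -0.027, 0.996, -0.02], TCP at [0.221, -0.611, 0.18] pointing down, gripper open.
Joint ranges: [-3.06, 3.06], [-0.37, 2.12], [-1.25, 1.32], [0.18, 2.47], [-1.1, 4.24], [0.23, 1.98], [-2.94, 2.94]. Speed limits (rad/s): [2.57, 2.57, 3.14, 3.14, 3.14, 3.14, 3.14].

## Interface

Orientations are given as a 3x3 rotation matrix whose columns are the frame's x, y, z axes.
In Python, from rig import env, effector, read_state, optics, job, models gives the robot as it stands. The module is installed in compiled form; this text tells all that it offers. Calls block until the motion is done:
- env.movep(position, orientation): joint-space move of the TCP to a pose.
- env.move_straight(position, rate=0.15, attitude=None, contact_N=None): straight line of the TCP; attitude=None keeps the orientation; rate is the mean speed in m/s. With contact_N (N) it stops when the force on the tool has changed by that much, and returns True; else False.
- env.set_joints(angles): joint-space move.
- effector.command_gripper(opening, force=None): opening from 0.0 (shut) to 1.0 (fully open); force is the grip in N (None keeps the last); returns when the fingers have stopped.
- env.hold(seconds).
- env.ik(position, orientation): joint angles nearest the present ones, or None.
- read_state(): the state.
- optics.snapshot(name): name is "scene" or "side" or "wrist"; returns a dict with "img" (384x512x3 uint8, blue, green, red), "z_map" (384x512 float32, m along the optical axis (not along the pixel's ray), 0 where there is no reading), "K" (3x3 intrinsics, pixels), "extrinsics" (4x4, takes a point from camera to world coordinates). Camera axes: x right, y down, z forward; pixel columns grow to the right and rows downward; lengths in m; the calibration is good to about 2 mm. A picture is of the moment at which its call begins.
A pose or a line that the arm cannot do raises env.MotionError and nothing moves.
- job.sign_off(): hands the job in, once; it reports no verdict.
Trained networks look in the newest picture that a camera, given by its name, has taken for a name from the list of things; names that differ only in an ending like _2 or _b are one class to them, and where a whole thing is asked for, a point or a joint stands for the part that bears it (a point fixed in the world has none). Each returns a list of dicts, best first, with "confidence" (0 to 1); they miss things now and then, are a little off and sometimes report something else, mostly with a low value. They report only what shows in the picture. A call takes as long as a camera call. They do not tell look-alikes from the thing itself.
- models.regions_of(target, camera): "pixels" (384x512 bool, what is visible of it) and "at" ([column, row] in pixels, amid what is visible of it).
- models.spot_point(target, camera): "at" ([column, row] in pixels: a listed point, or the origin of a listed thing).
The state is a dict: "time_s": time; "q": joint angles; "qvel": joint speeds; "joint_efforts": joint torques, N m; "tcp_pos": TCP position; "orientation": TCP orientation; "wrist_force": force on the tool from outside, world axes, zero at the start; "ft_torque": the same for the moment, N m; "width": opening from 0.0 (shut) to 1.0 (fully open).
Only numpy, scipy, OpenCV 4.12 (cv2) and the standard library are available. Lean on these libraries where they do the work, as an engineer would, in place of code of your own. Each camera call takes 0.05 s, during which the arm holds its last target. There are 200 camera calls.

## Working session

There is one attempt and no reset: what is moved stays moved. The work goes in short steps, each a Python script; the robot and the scene stay as the last script left them, time stands still between calls to the robot, and variables do not carry over. Pictures are saved under pics/ and viewed, about 8 in all and at most 12, crops included, and the job is handed in when it is done.

```bash
mkdir -p pics; cat > h.py <<'E'
import numpy as np, cv2
from rig import env, effector, read_state, optics, job, models
def w(s,uv,z=None):
    K,T=s["K"],s["extrinsics"]; u,v=uv
    if z is None:
        p=s["z_map"][int(v)-1:int(v)+2,int(u)-1:int(u)+2]; p=p[p>0]
        if len(p)==0: return None
        z=np.median(p)
    return (T@np.r_[z*(np.linalg.inv(K)@[u,v,1]),1])[:3]
def ray(s,uv):
    d=s["extrinsics"][:3,:3]@(np.linalg.inv(s["K"])@[uv[0],uv[1],1]); return s["extrinsics"][:3,3],d/np.linalg.norm(d)
def tri(rs):
    A=sum(np.eye(3)-np.outer(d,d) for o,d in rs); b=sum((np.eye(3)-np.outer(d,d))@o for o,d in rs); return np.linalg.solve(A,b)
def proj(s,p):
    c=np.linalg.inv(s["extrinsics"])@np.r_[p,1]; q=s["K"]@c[:3]; return q[:2]/q[2]
def down(yaw): # tool x down, tool y (jaw) at yaw
    x=np.array([0,0,-1.]); y=np.array([np.cos(yaw),np.sin(yaw),0]); return np.c_[x,y,np.cross(x,y)]
E
cat > a.py <<'E'
from h import *
np.set_printoptions(precision=3,suppress=True)
ims=[]
for c in ["scene","side"]:
    s=optics.snapshot(c); ims.append(s["img"].copy()); print(c,s["extrinsics"][:3,3],s["extrinsics"][:3,2])
    for n in ["cubby","tray_knob","pedal_a_spindle","cap_a_mid","trinket_box","timer","locker_key"]:
        for r in models.spot_point(n,c):
            print(n,round(r["confidence"],2),np.array(r["at"]),w(s,r["at"]))
cv2.imwrite("pics/1.png",cv2.resize(ims[0],(800,600)));cv2.imwrite("pics/2.png",cv2.resize(ims[1],(800,600)))
st=read_state();print(st["time_s"],env.grip_point_offset,st["orientation"],st["tcp_pos"])
E
python3 a.py
```

```text
scene [0.728 0.482 1.02 ] [-0.123 -0.463 -0.878]
cubby 0.7 [215.3 161. ] [ 0.684 -0.039  0.211]
tray_knob 0.87 [258.4 210.5] [0.591 0.068 0.06 ]
pedal_a_spindle 0.71 [226.8 309.4] [0.746 0.322 0.098]
trinket_box 0.48 [212.5 162.3] [ 0.693 -0.036  0.211]
timer 0.7 [290.8 295.4] [0.572 0.322 0.038]
locker_key 0.55 [191.7 190.4] [0.762 0.035 0.215]
side [ 0.15  -0.423  0.663] [ 0.546  0.543 -0.637]
cubby 0.63 [273.  203.6] [0.644 0.042 0.054]
tray_knob 0.92 [250.1 210.6] [0.584 0.058 0.058]
tray_knob 0.64 [289.6 162.7] [0.679 0.03  0.165]
pedal_a_spindle 0.94 [116.5 171.2] [ 0.455  0.486 -0.   ]
pedal_a_spindle 0.75 [261.4 147.3] [0.638 0.08  0.2  ]
pedal_a_spindle 0.5 [223.3 115.6] [ 0.895  0.544 -0.005]
cap_a_mid 0.48 [257.6 155.4] [0.662 0.116 0.149]
trinket_box 0.63 [352.  262.2] [ 0.642 -0.194  0.047]
timer 0.55 [184.3 183.8] [0.554 0.29  0.016]
locker_key 0.61 [316.1 130.9] [0.768 0.033 0.211]
0.8 0.0188 [[ 0.    0.34 -0.94]
 [-0.   -0.94 -0.34]
 [-1.    0.   -0.  ]] [ 0.221 -0.611  0.18 ]
```

View pics/1.png

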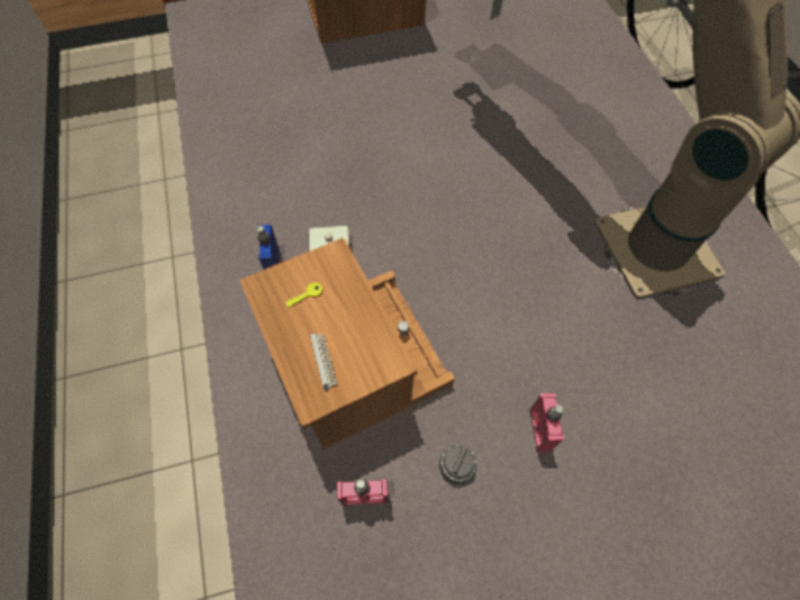

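View pics/2.png

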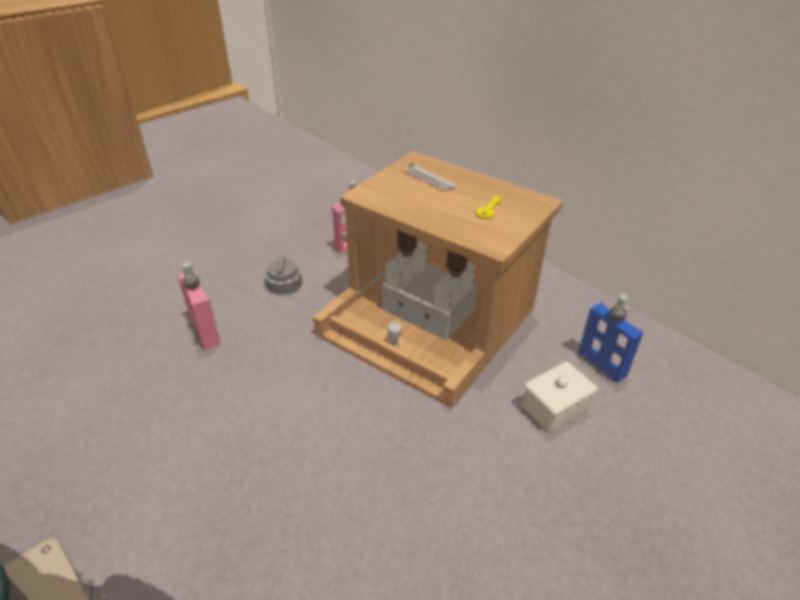

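The scene view shows the cubby with a key and a comb-like thing on its board, and the knob at (403,327). Around it are pink look-alikes at (547,420) and (362,490), and a blue one at (265,243). The side view shows the two grey pedals with black caps under the board, at (408,243) and (457,263). Those two stand in the pocket. The left one, at (408,243), is the target.

```bash
cat > b.py <<'E'
from h import *
np.set_printoptions(precision=4,suppress=True)
R={}
for c in ["scene","side"]:
    s=optics.snapshot(c); z=s["z_map"]; v,u=np.nonzero((z>0)); Z=z[v,u]
    P=(s["extrinsics"]@np.vstack([np.linalg.inv(s["K"])@np.vstack([u,v,np.ones_like(u)])*Z,np.ones_like(Z)])).T[:,:3]
    m=(np.abs(P[:,2]-.211)<.006)&(np.abs(P[:,0]-.7)<.25)&(np.abs(P[:,1]-.0)<.25)
    r=cv2.minAreaRect(P[m,:2].astype(np.float32)); print(c,m.sum(),np.median(P[m,2]),r,"\n",cv2.boxPoints(r))
    k=models.spot_point("tray_knob",c)[0]; R[c]=ray(s,k["at"]); print(k["at"])
    reg=models.regions_of("tray_knob",c)
    if c=="side":
        for n in ["cap_a_mid","pedal_a_spindle"]:
            for q in models.regions_of(n,c)+models.spot_point(n,c): print(n,q["confidence"],q["at"])
p=tri(list(R.values()));print("knob",p)
for o,d in R.values(): print("miss",np.linalg.norm((np.eye(3)-np.outer(d,d))@(p-o)), "at z.051",o+d*(.051-o[2])/d[2])
E
python3 b.py
```

```text
scene 7522 0.2113044006480816 ((0.7337238192558289, 0.08788316696882248), (0.1921466439962387, 0.2786550521850586), 11.511595726013184) 
 [[ 0.6118  0.2052]
 [ 0.6674 -0.0678]
 [ 0.8557 -0.0295]
 [ 0.8001  0.2436]]
[255.9, 211.1]
side 5171 0.20990867065119106 ((0.7336065769195557, 0.08767107874155045), (0.1959964781999588, 0.2777221202850342), 11.525464057922363) 
 [[ 0.6098  0.2042]
 [ 0.6653 -0.068 ]
 [ 0.8574 -0.0288]
 [ 0.8019  0.2433]]
[248.5, 212.1]
cap_a_mid 0.49 [259.3, 153.6]
pedal_a_spindle 0.79 [218.2, 145.9]
pedal_a_spindle 0.79 [125.5, 197.2]
pedal_a_spindle 0.64 [259.9, 170.3]
pedal_a_spindle 0.94 [262.3, 145.1]
pedal_a_spindle 0.9 [117.5, 171.4]
pedal_a_spindle 0.69 [355.0, 262.1]
pedal_a_spindle 0.54 [225.5, 119.4]
knob [0.592  0.0644 0.045 ]
miss 0.005456589012515743 at z.051 [0.5972 0.0636 0.051 ]
miss 0.005456589012515813 at z.051 [0.5828 0.0622 0.051 ]
```

```bash
cat >> h.py <<'E'
np.set_printoptions(precision=4,suppress=True)
PSI=np.deg2rad(11.52); CX=np.array([np.cos(PSI),np.sin(PSI),0]); CY=np.array([-np.sin(PSI),np.cos(PSI),0]); ZZ=np.array([0,0,1.])
def tilt(t): # jaws along -CY, fingers lean forward to the cubby by t
    x=np.sin(t)*CX-np.cos(t)*ZZ; return np.c_[x,-CY,np.cross(x,-CY)]
E
cat > c.py <<'E'
from h import *
T=np.deg2rad(10); k=np.array([.594,.061,.051])
p=read_state()["tcp_pos"]; env.move_straight([p[0],p[1],.3],rate=.3)
R=[];D=[]
for i,off in enumerate([(-.09,.20),(-.06,.15)]):
    q=k+off[0]*CX+off[1]*ZZ; env.movep(q,tilt(T)); s=optics.snapshot("wrist")
    r=models.spot_point("tray_knob","wrist"); print([(a["confidence"],a["at"]) for a in r])
    if r: R.append(ray(s,r[0]["at"])); o,d=R[-1]; print("z51",o+d*(.051-o[2])/d[2])
cv2.imwrite("pics/3.png",s["img"])
print(tri(R) if len(R)>1 else 0, s["extrinsics"][:3,3],read_state()["time_s"],read_state()["q"])
for n in ["pedal_a_spindle","cap_a_mid"]: print(n,[(a["confidence"],a["at"]) for a in models.spot_point(n,"wrist")])
E
python3 c.py
```

```text
[(0.57, [257.6, 135.3])]
z51 [0.5911 0.0632 0.051 ]
[(0.88, [259.4, 151.3])]
z51 [0.5929 0.0619 0.051 ]
[0.5941 0.0631 0.0282] [0.5712 0.0562 0.4136] 4.9083 [ 0.1697  0.372  -0.4106  1.9781  0.2405  0.657  -1.7515]
pedal_a_spindle []
cap_a_mid []
```

View pics/3.png

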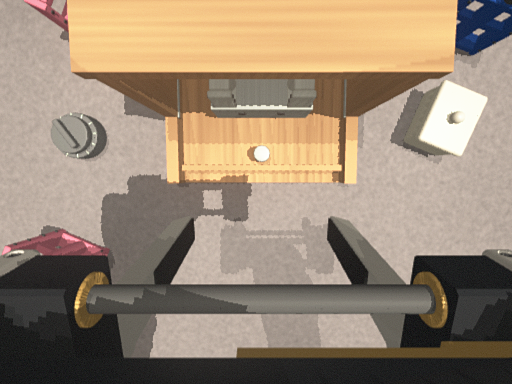

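The wrist view shows the knob head at (261,153), which agrees with the network. Both grey pedals are in the pocket behind it. The views agree to a few mm, so I'll grasp and pull.

```bash
cat > d.py <<'E'
from h import *
T=np.deg2rad(10); A=tilt(T); g=env.grip_point_offset
s=optics.snapshot("wrist"); r=models.spot_point("tray_knob","wrist")[0]; t=w(s,r["at"]); print("knob top surf",t)
k=np.array([.593,.0617,.055])
tc=k+g*A[:,0]
effector.command_gripper(.6,30)
env.move_straight(tc+.08*ZZ-.0*CX,rate=.2,attitude=A)
print(env.move_straight(tc,rate=.1,contact_N=8), read_state()["tcp_pos"]-tc, read_state()["wrist_force"])
effector.command_gripper(0,30); st=read_state(); print("width",st["width"]*94,st["wrist_force"],st["time_s"])
cv2.imwrite("pics/4.png",optics.snapshot("side")["img"][100:300,130:430])
E
python3 d.py
```

```text
knob top surf [0.5903 0.0623 0.0595]
False [0.0005 0.0001 0.0007] [-0.1397  0.2438 -0.3845]
width 0.15170733838018413 [ 0.0446 -0.3433  1.9949] 8.4333
```

```bash
python3 - <<'E'
from h import *
s=optics.snapshot("wrist")["img"][150:330,150:400]; t=optics.snapshot("side")["img"][110:290,180:430]
cv2.imwrite("pics/5.png",cv2.resize(np.vstack([s[:150],t[:150]]),None,fx=2,fy=2,interpolation=3)); print(read_state()["tcp_pos"])
E
```

```text
[0.5964 0.0625 0.0366]
```

View pics/5.png

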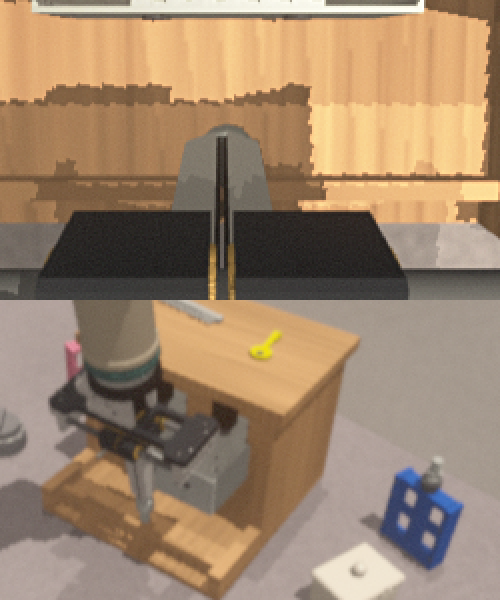

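The fingers are shut with the knob head showing just beyond them, so the grasp missed on the cubby side. I'll open and measure again from near.

```bash
python3 - <<'E'
from h import *
effector.command_gripper(.6,30)
s=optics.snapshot("wrist"); z=s["z_map"]
print([(a["confidence"],a["at"],w(s,a["at"])) for a in models.spot_point("tray_knob","wrist")])
for q in models.regions_of("tray_knob","wrist")[:2]:
    v,u=np.nonzero(q["pixels"]); P=np.array([w(s,(a,b)) for a,b in zip(u,v) if z[b,a]>0]); print(q["confidence"],len(P),np.median(P,0),P.min(0),P.max(0))
    o=P[P[:,2]>.05]; print("top",len(o),o.mean(0) if len(o) else 0)
    print(u.min(),u.max(),v.min(),v.max())
p=read_state()["tcp_pos"]; print("tcp px",proj(s,p),"grasp px",proj(s,p-env.grip_point_offset*read_state()["orientation"][:,0]))
cv2.imwrite("pics/6.png",cv2.resize(s["img"][130:330,130:390],None,fx=3,fy=3,interpolation=3))
E
```

```text
[(0.95, [262.7, 224.7], array([0.594 , 0.06  , 0.0592]))]
0.62 26561 [0.6138 0.0649 0.0236] [ 0.5407 -0.053   0.0089] [0.6817 0.1819 0.0899]
top 3598 [0.635  0.0687 0.0726]
127 398 134 251
tcp px [260.1791 215.6914] grasp px [260.1862 224.4621]
```

View pics/6.png

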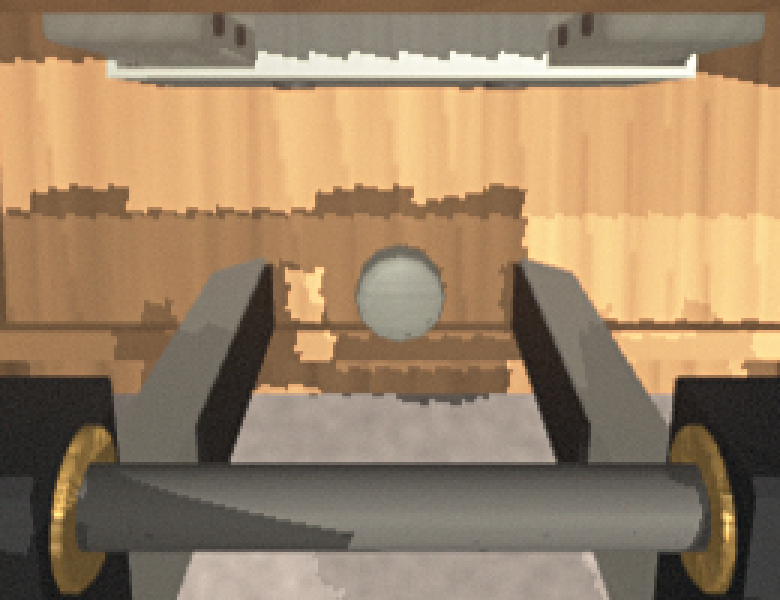

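```bash
python3 - <<'E'
from h import *
s=optics.snapshot("wrist")
for uv in [(215,221),(209,221),(205,228),(304,221),(310,221),(316,228),(262,224),(262,260),(240,200)]: print(uv,w(s,uv))
st=read_state(); print(st["width"],st["wrist_force"],st["time_s"])
t=optics.snapshot("side"); print("side tcp px",proj(t,st["tcp_pos"]))
cv2.imwrite("pics/7.png",cv2.resize(t["img"][130:260,180:340],None,fx=4.5,fy=4.5,interpolation=3))
E
```

```text
(215, 221) [0.5929 0.0921 0.0728]
(209, 221) [0.5924 0.0958 0.0739]
(205, 228) [0.59   0.0959 0.0847]
(304, 221) [0.6042 0.034  0.0705]
(310, 221) [0.6055 0.0308 0.0738]
(316, 228) [0.6038 0.0288 0.0853]
(262, 224) [0.5945 0.0607 0.0594]
(262, 260) [0.5522 0.0517 0.0096]
(240, 200) [0.6037 0.0811 0.0236]
0.6003978289473695 [ 0.3776 -0.0852 -0.6431] 9.7583
side tcp px [252.6316 213.8696]
```

View pics/7.png

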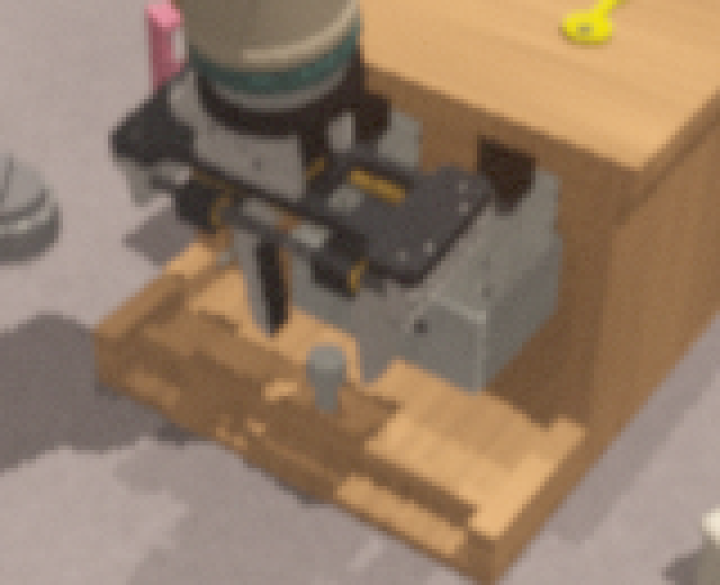

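```bash
python3 - <<'E'
from h import *
p=read_state()["tcp_pos"]; env.move_straight(p+.06*ZZ-.04*CX,rate=.2); 
effector.command_gripper(0,30)
A=read_state()["orientation"]; p=read_state()["tcp_pos"]
for n in ["wrist","side"]:
    s=optics.snapshot(n); z=s["z_map"]; v,u=np.nonzero(z>0); Z=z[v,u]
    P=(s["extrinsics"]@np.vstack([np.linalg.inv(s["K"])@np.vstack([u,v,np.ones_like(u)])*Z,np.ones_like(Z)])).T[:,:3]
    L=(P-p)@A; m=(np.abs(L[:,1])<.03)&(np.abs(L[:,2])<.02)&(L[:,0]>-.08)&(L[:,0]<.05)
    print(n,m.sum(),"tool x hist",np.histogram(L[m,0],np.arange(-.08,.051,.01))[0], "tcp px",proj(s,p),"grasp",proj(s,p-.0188*A[:,0]))
    i=np.argsort(L[m,0])[-8:]; print(L[m][i], np.c_[u,v][m][i])
    if n=="side": a=t=s["img"][130:260,180:340]
cv2.imwrite("pics/8.png",cv2.resize(a,None,fx=4.5,fy=4.5,interpolation=3))
E
```

```text
wrist 1557 tool x hist [427 342 279 238 183  47   0   0   0   0   0   1  40] tcp px [260.122  215.6725] grasp [260.1249 224.4419]
[[ 0.0427 -0.0038 -0.0197]
 [ 0.0429  0.0018 -0.0177]
 [ 0.0429  0.0036 -0.0168]
 [ 0.0432  0.0008 -0.0167]
 [ 0.0433 -0.0001 -0.0167]
 [ 0.0434  0.0092 -0.0195]
 [ 0.0435 -0.0029 -0.0176]
 [ 0.0439  0.0083 -0.0185]] [[256 180]
 [262 182]
 [264 183]
 [261 183]
 [260 183]
 [270 180]
 [257 182]
 [269 181]]
side 244 tool x hist [47 46 46 43 39  5  0  0  0  0  0  0 18] tcp px [242.1547 204.3636] grasp [241.1233 198.9149]
[[ 0.0452  0.0066 -0.0168]
 [ 0.0456  0.0043 -0.0159]
 [ 0.0461  0.002  -0.0149]
 [ 0.0464 -0.0019 -0.0163]
 [ 0.0475  0.0051 -0.0145]
 [ 0.0475  0.0071 -0.0158]
 [ 0.0475  0.0131 -0.0194]
 [ 0.0481  0.0088 -0.0173]] [[251 213]
 [250 213]
 [249 213]
 [248 212]
 [250 214]
 [251 214]
 [254 214]
 [252 214]]
```

View pics/8.png

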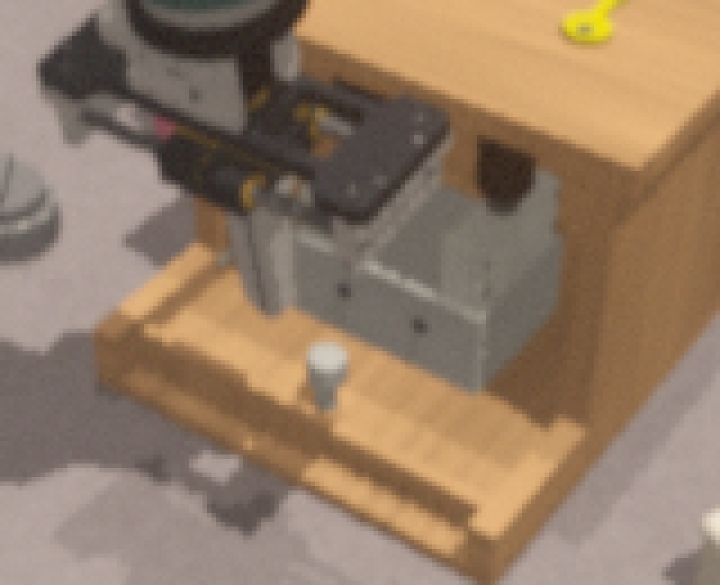

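Both cameras' depth puts the real shut fingertips about 25 mm behind the reported TCP (hist ends at tool x ≈ -0.025). That explains the pass over the knob head. I'll pin that offset down and use it as a correction.

```bash
cat > e.py <<'E'
from h import *
A=tilt(np.deg2rad(10)); st=read_state(); p=st["tcp_pos"]
for n in ["wrist","side"]:
    s=optics.snapshot(n); z=s["z_map"]; v,u=np.nonzero(z>0); Z=z[v,u]
    P=(s["extrinsics"]@np.vstack([np.linalg.inv(s["K"])@np.vstack([u,v,np.ones_like(u)])*Z,np.ones_like(Z)])).T[:,:3]
    L=(P-p)@A; m=(np.abs(L[:,1])<.03)&(np.abs(L[:,2])<.02)&(L[:,0]>-.06)&(L[:,0]<.02)
    print(n,np.sort(L[m,0])[-8:],"y mid",L[m,1].mean(),L[m,1].min(),L[m,1].max(),"z",np.median(L[m,2]),L[m,2].min(),L[m,2].max())
E=.025
effector.command_gripper(.6,30)
k=np.array([.594,.0607,0])
tip=k+.037*ZZ+(.037-.051)*np.tan(np.deg2rad(10))*-CX   # axis of hand passes the head's centre
tc=tip+E*A[:,0]; print(tc)
env.move_straight(tc+.07*ZZ,rate=.2)
print(env.move_straight(tc,rate=.07,contact_N=6), read_state()["tcp_pos"]-tc)
effector.command_gripper(0,30); st=read_state(); print("width",st["width"]*94,st["wrist_force"],st["time_s"])
E
python3 e.py
```

```text
wrist [-0.0262 -0.0262 -0.0262 -0.0261 -0.0258 -0.0253 -0.0251 -0.0251] y mid 0.0001753228586115948 -0.012318061515674288 0.012638504943936667 z -0.009094647922715221 -0.009869339426963743 -0.007157316149004759
side [-0.0306 -0.0305 -0.0304 -0.0303 -0.03   -0.0285 -0.0285 -0.0266] y mid 0.005751662164142724 -0.011364668139963934 0.014245255749278459 z 0.009185008248477998 -0.009598915102541183 0.011590191914819395
[0.6007 0.0621 0.0124]
False [0.0004 0.0001 0.0004]
width 21.160845038154363 [-0.2307 -1.3117  1.042 ] 14.6167
```

```bash
python3 - <<'E'
from h import *
p=read_state()["tcp_pos"]
print(env.move_straight(p-.115*CX,rate=.1,contact_N=15))
print(env.move_straight(p-.140*CX,rate=.04,contact_N=13))
st=read_state(); d=st["tcp_pos"]-p; print("moved",d@CX,d,st["wrist_force"],st["width"]*94,st["time_s"])
E
```

```text
FalseTraceback (most recent call last):
  File "<stdin>", line 4, in <module>
rig.MotionError: the arm cannot follow that straight line within its joint ranges
```

```bash
python3 - <<'E'
from h import *
p=read_state()["tcp_pos"]; st=read_state(); print(p,st["wrist_force"],st["q"],st["width"]*94)
done=False
for d in (.02,.016,.013):
    try: r=env.move_straight(p-d*CX,rate=.04,contact_N=13); done=True; print(d,r); break
    except env.MotionError: print("no",d)
if not done:
    effector.command_gripper(.5); A=down(PSI-np.pi/2)
    k=np.array([.594,.0607,0])-.115*CX; tc=k+(.037-.0255)*ZZ
    env.move_straight(p+.06*ZZ,rate=.2); env.move_straight(tc+.06*ZZ,rate=.2,attitude=A)
    print(env.move_straight(tc,rate=.08,contact_N=6)); effector.command_gripper(0,30); p=read_state()["tcp_pos"]
    print("w",read_state()["width"]*94, env.move_straight(p-.022*CX,rate=.04,contact_N=13))
st=read_state(); print("moved",(st["tcp_pos"]-p)@CX,st["wrist_force"],st["width"]*94,st["time_s"])
E
```

```text
[0.4873 0.0383 0.0124] [-2.3965 -1.2495  2.2102] [ 0.1402  0.6747 -0.3844  2.2713  1.3399  0.2335 -2.8282] 21.27062842056258
no 0.02
no 0.016
no 0.013
False
w 21.296326511379746 True
moved -0.008895984620429833 [1.4246 0.6161 0.6571] 21.51730342850744 19.2833
```

```bash
python3 - <<'E'
from h import *
p=read_state()["tcp_pos"]; print(env.move_straight(p-.008*CX,rate=.03,contact_N=25)); st=read_state(); print("moved",(st["tcp_pos"]-p)@CX,st["wrist_force"],st["width"]*94)
env.hold(.2); st=read_state(); print((st["tcp_pos"]-p)@CX,st["wrist_force"])
effector.command_gripper(.5); p=st["tcp_pos"]
env.move_straight(p+.07*ZZ,rate=.2)
A=down(PSI-np.pi/2)
rays=[]
c0=np.array([.6896,.0788,0])-.125*CX+.045*CY
for off in [(-.10,.0),(-.06,-.03)]:
    env.movep(c0+off[0]*CX+off[1]*CY+.25*ZZ,A)
    s=optics.snapshot("wrist")
    for n in ["pedal_a_spindle","cap_a_mid","tray_knob"]: print(n,[(a["confidence"],a["at"],w(s,a["at"])) for a in models.spot_point(n,"wrist")])
st=read_state();print(st["time_s"],st["q"])
im=s["img"]; t=optics.snapshot("side")["img"]
for n in ["pedal_a_spindle","cap_a_mid"]: print(n,[(a["confidence"],a["at"]) for a in models.spot_point(n,"side")])
cv2.imwrite("pics/9.png",np.hstack([im[:, 60:450],cv2.resize(t[110:302,150:350],(400,384))]))
E
```

```text
True
moved 0.0002270214802828193 [ 1.2966  0.3166 -0.3344] 21.21175142579966
0.00024713719092662995 [-0.3294  1.1195  3.4678]
pedal_a_spindle [(0.6, [64.6, 193.4], array([0.4017, 0.3035, 0.1373]))]
cap_a_mid [(0.9, [257.3, 100.1], array([0.5496, 0.0975, 0.1669]))]
tray_knob [(0.77, [284.6, 168.7], array([0.4707, 0.042 , 0.0587]))]
pedal_a_spindle [(0.71, [231.9, 139.2], array([0.5532, 0.095 , 0.1675])), (0.71, [45.2, 225.5], array([0.4008, 0.3072, 0.1365]))]
cap_a_mid [(0.64, [232.5, 136.7], array([0.5558, 0.0948, 0.1672])), (0.64, [431.4, 81.3], array([ 0.6748, -0.1516,  0.0501]))]
tray_knob []
22.3 [ 0.5001  0.4943 -0.9956  1.7953  0.4609  1.1075 -2.023 ]
pedal_a_spindle [(0.91, [226.4, 171.3]), (0.58, [120.8, 165.6])]
cap_a_mid [(0.53, [224.5, 179.3]), (0.43, [312.3, 130.5])]
```

View pics/9.png

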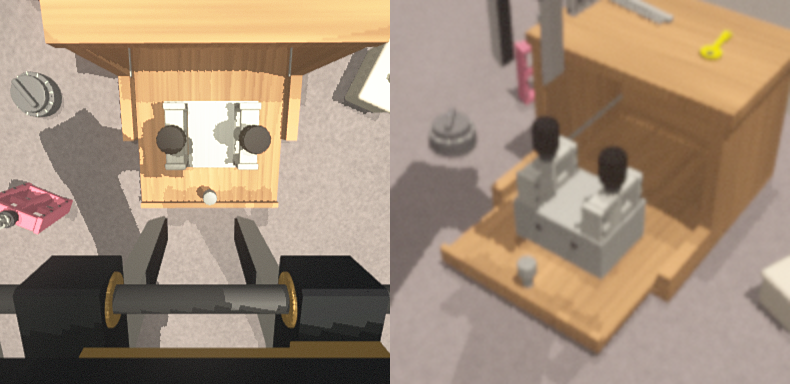

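The wrist view shows the tray fully out: the knob moved 0.125 m and the pull met the stop. The two grey pedals have black caps at (231,138) on the left and (317,138) on the right. The other candidates, pink at (95,210) and the blue one, are loose on the bench, so the target is the left grey pedal. Next I'll refine its position from directly above.

```bash
cat > f.py <<'E'
from h import *
from scipy.optimize import least_squares
A=down(PSI-np.pi/2)
c=np.array([.5558,.0955,0])
def caps(n):
    s=optics.snapshot(n); z=s["z_map"]; v,u=np.nonzero(z>0); Z=z[v,u]
    P=(s["extrinsics"]@np.vstack([np.linalg.inv(s["K"])@np.vstack([u,v,np.ones_like(u)])*Z,np.ones_like(Z)])).T[:,:3]
    for nm,c0 in (("L",c),("R",c-.09*CY)):
        m=(np.linalg.norm(P[:,:2]-c0[:2],axis=1)<.03)&(P[:,2]>.135)&(P[:,2]<.175)&(s["img"][v,u].max(1)<110); Q=P[m]
        if len(Q)<20: print(n,nm,"few",len(Q)); continue
        zt=np.percentile(Q[:,2],95); t=Q[Q[:,2]>zt-.004]; (x,y),r=cv2.minEnclosingCircle(t[:,:2].astype(np.float32)); print(n,nm,len(t),"z top",np.median(t[:,2]),"mean",t[:,:2].mean(0),"circ",x,y,r)
    for q in models.spot_point("cap_a_mid",n): o,d=ray(s,q["at"]); print("  spot",q["confidence"],q["at"],o+d*(.151-o[2])/d[2])
    return s
env.movep(c-.065*CX+.27*ZZ,A); s=caps("wrist"); print(s["extrinsics"][:3,3])
caps("side"); caps("scene")
for y in np.arange(-180,180,30):
    q=env.ik(c+.14*ZZ,down(np.deg2rad(y))); print(y,None if q is None else np.array(q))
E
python3 f.py
```

```text
wrist L 233 z top 0.1671630920040576 mean [0.5496 0.1017] circ 0.5521625876426697 0.09724665433168411 0.014277380891144276
wrist R 380 z top 0.1673021340005671 mean [0.5702 0.008 ] circ 0.5700790882110596 0.009614458307623863 0.0141615504398942
  spot 0.68 [259.2, 129.5] [0.5539 0.0981 0.151 ]
  spot 0.67 [441.4, 79.7] [ 0.648  -0.0899  0.151 ]
[0.5635 0.0991 0.4755]
side L 93 z top 0.16647222077200918 mean [0.5507 0.0945] circ 0.5515411496162415 0.09589413553476334 0.01490474957972765
side R 106 z top 0.1666589702549164 mean [0.5685 0.0068] circ 0.5697530508041382 0.008050812408328056 0.014462507329881191
  spot 0.81 [225.6, 180.7] [0.542  0.0904 0.151 ]
  spot 0.34 [269.9, 202.3] [ 0.5636 -0.0249  0.151 ]
scene L 69 z top 0.16853225550033335 mean [0.5526 0.0993] circ 0.552655816078186 0.09832174330949783 0.014084789901971817
scene R 69 z top 0.16819055533189087 mean [0.5697 0.0099] circ 0.5689424276351929 0.009584029205143452 0.014490884728729725
  spot 0.47 [275.8, 203.5] [0.5524 0.0993 0.151 ]
-180 [-0.5933  0.6216  0.5904  1.8164 -0.4501  0.8408 -2.9243]
-150 [-0.1242  0.5558 -0.1451  1.8026  0.1075  0.7907 -2.9415]
-120 [ 0.2133  0.6348 -0.6831  1.7927  0.5006  0.8945 -2.791 ]
-90 [ 0.2875  0.6742 -0.8171  1.7907  0.5973  0.943  -2.3576]
-60 [ 0.3539  0.7225 -0.949   1.789   0.6917  1.0022 -1.921 ]
-30 [ 0.4102  0.779  -1.0763  1.7875  0.7815  1.0717 -1.4792]
0 [ 0.4558  0.8432 -1.1991  1.7864  0.8661  1.1513 -1.0315]
30 [ 0.4665  0.8625 -1.2327  1.7862  0.8889  1.1755 -0.5281]
60 [ 0.4701  0.8694 -1.2444  1.7861  0.8967  1.1841 -0.0114]
90 [ 0.4036  0.7714 -1.0603  1.7877  0.7703  1.0623  0.6253]
120 [ 0.4036  0.7714 -1.0603  1.7877  0.7703  1.0623  1.1489]
150 [ 0.4036  0.7714 -1.0603  1.7877  0.7703  1.0623  1.6725]
```

Three views agree. The left cap centre is (0.552, 0.097) with its top at 0.167, and the pair spacing is 89.8 mm against the stated 90. Now I'll grip the cap and try a small counter-clockwise turn.

```bash
cat > g.py <<'E'
from h import *
c=np.array([.5521,.0972,0]); 
q=np.array(env.ik(c+.18*ZZ,down(np.deg2rad(90)))); print(q)
y0=np.deg2rad(90)-(q[6]-0.0)      # yaw with last joint near 0
effector.command_gripper(.5,25)
A=down(y0); env.movep(c+.18*ZZ,A); print(np.rad2deg(y0),read_state()["q"])
print("contact",env.move_straight(c+.1125*ZZ,rate=.06,contact_N=5),read_state()["tcp_pos"],read_state()["ft_torque"])
effector.command_gripper(0,25); st=read_state(); print("w",st["width"]*94,st["wrist_force"],st["ft_torque"],st["time_s"])
p=st["tcp_pos"]; t0=st["ft_torque"]; np.save("grip.npy",np.r_[p,y0])
for d in (4,8,12):
    env.move_straight(p,attitude=down(y0+np.deg2rad(d)),rate=.05) if 0 else env.set_joints(np.r_[st["q"][:6],st["q"][6]+np.deg2rad(d)])
    r=read_state(); print(d,r["ft_torque"]-t0,r["wrist_force"],(r["tcp_pos"]-p)*1e3,np.rad2deg(np.arctan2(r["orientation"][1,1],r["orientation"][0,1])))
print(r["time_s"])
E
python3 g.py
```

```text
[ 0.4078  0.7043 -1.0595  1.7536  0.6846  1.104   0.6904]
50.44447591149604 [ 0.4078  0.7041 -1.0595  1.7535  0.6845  1.104  -0.0005]
contact False [0.5524 0.0974 0.1129] [ 0.0335 -0.1116 -0.0049]
w 28.669409782295403 [0.6499 0.1565 0.7626] [ 0.0156 -0.1286  0.0203] 26.7167
4 [-0.0022 -0.0607 -0.038 ] [-0.0813 -0.0161 -0.0529] [0.0282 0.0701 0.0137] 54.344427634124806
8 [ 0.0585 -0.0249 -0.0642] [-0.0865  0.5615 -0.3122] [0.0204 0.1193 0.033 ] 58.288432173458304
12 [ 0.103  -0.0134 -0.0399] [-0.4342  0.2901  0.0643] [-0.0016  0.0854  0.0245] 62.25966754220259
27.4667
```

```bash
cat > k.py <<'E'
from h import *
import sys
g=np.load("grip.npy"); p=g[:3]; y0=g[3]; t0=np.array([.0156,-.1286,.0203])
for d in map(float,sys.argv[1:]):
    env.move_straight(p+abs(d)*1.8e-5*ZZ,attitude=down(y0+np.deg2rad(d)),rate=.05)
    r=read_state(); print(d,r["ft_torque"]-t0,r["wrist_force"],(r["tcp_pos"]-p)*1e3,np.rad2deg(np.arctan2(r["orientation"][1,1],r["orientation"][0,1])-y0),r["q"][6],r["time_s"])
E
python3 k.py 20 30
```

```text
20.0 [-0.2731  0.2931 -0.0766] [-1.4313 -1.2017  1.4098] [-0.5363 -0.6308  0.133 ] 19.725126581033376 0.24628720533834758 27.7583
30.0 [-0.5711  0.5781 -0.2371] [-2.2594 -2.1202  0.5232] [-0.6464 -0.8372  0.2382] 29.670479025488103 0.394635270338639 28.0833
```

```bash
python3 k.py 20 10 0 -6 -12 -18
```

```text
20.0 [-0.1252  0.0532 -0.0771] [ 0.2535 -0.4412 -0.9565] [0.2118 0.1485 0.3587] 20.071833041409256 0.25092719190567847 28.4083
10.0 [ 0.0591 -0.2568 -0.0206] [ 0.6415 -0.0371  0.5821] [0.7589 0.5763 0.5486] 10.232059754503082 0.1053860021121414 28.7333
0.0 [ 0.0982 -0.3493 -0.068 ] [1.3643 1.4651 0.7274] [0.557  0.3341 0.3136] 0.28629035742168363 -0.04057243363922882 29.0583
-6.0 [ 0.1777 -0.3676 -0.0235] [1.0894 0.8959 2.3675] [0.4878 0.2599 0.3914] -5.719013131989881 -0.127917580331458 29.3167
-12.0 [ 0.1678 -0.4101  0.0072] [2.6269 0.1928 3.1282] [0.4236 0.1874 0.4881] -11.717638246282233 -0.2148131014557082 29.575
-18.0 [ 0.1262 -0.5253  0.0294] [1.8925 0.6283 4.1001] [0.3848 0.1224 0.5725] -17.717345554466565 -0.3014118169210485 29.8333
```

```bash
python3 k.py -30 -45 -60; python3 - <<'E'
from h import *
s=optics.snapshot("side")["img"]; cv2.imwrite("pics/10.png",cv2.resize(s[120:260,160:330],None,fx=4.2,fy=4.2,interpolation=3))
E
```

```text
-30.0 [ 0.0998 -0.5783 -0.0252] [ 2.153  -0.6495  4.8298] [0.3127 0.1295 0.7632] -29.69754613357156 -0.4733559156489235 30.1917
-45.0 [ 0.114  -0.4926  0.0084] [1.5638 0.9179 5.423 ] [0.4286 0.2456 1.0678] -44.68825293848496 -0.6866083646317114 30.6
-60.0 [ 0.0598 -0.5205  0.02  ] [2.8323 0.396  6.1256] [0.3431 0.1237 1.2539] -59.60394996212194 -0.8967966185647184 31.0083
```

View pics/10.png

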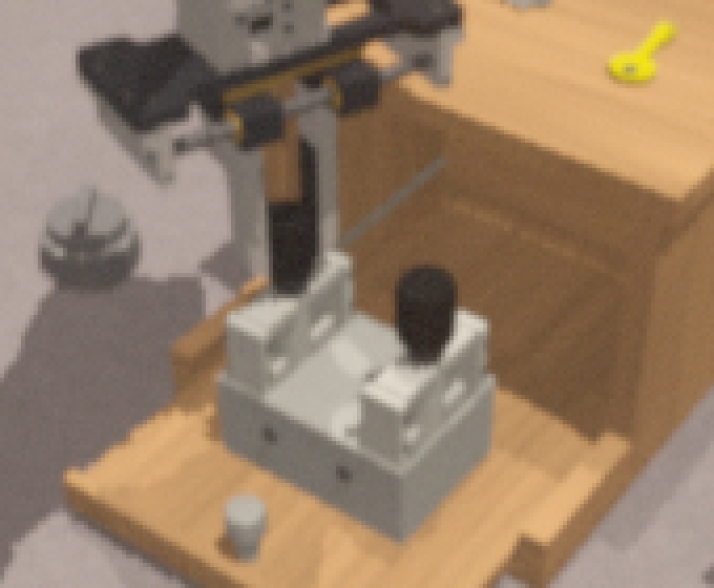

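Turning negative (clockwise from above), the torque stays near zero and the cap pushes the tool up. Turning positive, the torque built up to -0.24 N m. So this pedal has the reverse thread. I'll continue clockwise and watch for the end stop.

```bash
python3 k.py -70 -76 -82 -88 -94
```

```text
-70.0 [ 0.0303 -0.5512 -0.1012] [ 1.9334 -0.2323  5.9246] [ 0.3388 -0.0318  1.4177] -69.6262507357761 -1.0369710692572287 31.3833
-76.0 [ 0.0937 -0.4996 -0.038 ] [1.4521 0.0746 6.3455] [0.3085 0.0276 1.5254] -75.63323606764813 -1.1207184813275688 31.6417
-82.0 [ 0.0573 -0.4391 -0.0209] [2.2164 0.1537 5.2932] [0.306  0.0894 1.6459] -81.62751078202899 -1.2041236079240818 31.9
-88.0 [ 0.1112 -0.4691  0.0252] [ 2.2639 -0.5521  6.0017] [0.2729 0.1562 1.7528] -87.62547300893479 -1.2873265151677131 32.1583
-94.0 [ 0.1616 -0.4304 -0.0146] [ 2.5111 -0.1819  6.3045] [0.3015 0.221  1.873 ] -93.62964194479135 -1.3703894302419286 32.4167
```

```bash
python3 k.py -98 -102 -105; python3 - <<'E'
from h import *
p=read_state()["tcp_pos"]
for d in (.002,.004,.008):
    env.move_straight(p+d*ZZ,rate=.02); r=read_state(); print(d,r["wrist_force"],r["ft_torque"],r["tcp_pos"]-p)
E
```

```text
-98.0 [ 0.0885 -0.4344 -0.0167] [2.2561 0.5702 5.5227] [0.3102 0.2253 1.9254] -97.62124685876252 -1.425492532587277 32.6667
-102.0 [ 0.0123 -0.4448 -0.0153] [2.3787 0.0449 6.499 ] [ 0.2997 -0.0352  1.9723] -101.62909873342737 -1.480619889189424 32.9167
-105.0 [ 0.0488 -0.4777 -0.0624] [2.1818 0.3538 7.0417] [0.3255 0.0086 2.0575] -104.62627421822629 -1.5218533769131057 33.1667
0.002 [ 0.9786 -0.2221 -0.2884] [ 0.0146 -0.1976  0.0344] [-0.0012 -0.0004  0.0012]
0.004 [ 0.0867  0.6472 -1.6912] [ 0.0401 -0.1358  0.0622] [-0.0005 -0.0002  0.0037]
0.008 [ 0.7324 -0.0812  1.3657] [ 0.0491 -0.1021  0.019 ] [0.0002 0.0001 0.0083]
```

```bash
python3 - <<'E'
from h import *
f=[]
for i in range(8): env.hold(.05); f.append(read_state()["wrist_force"])
print(np.mean(f,0),np.std(f,0))
s=optics.snapshot("side")["img"]; cv2.imwrite("pics/11.png",cv2.resize(s[120:260,160:330],None,fx=4.2,fy=4.2,interpolation=3))
E
```

```text
[0.8896 0.4728 0.2532] [0.6838 0.3289 0.3115]
```

View pics/11.png

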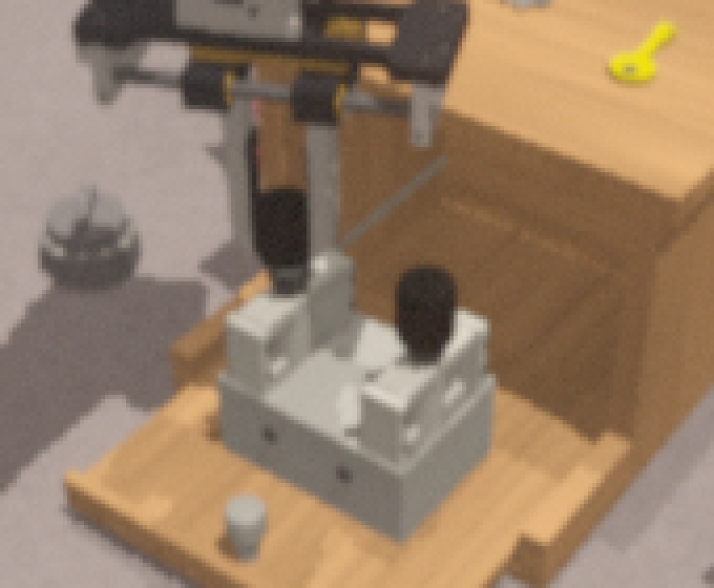

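The cap has risen, with bare spindle visible beneath it at (288,280), and the left pedal still sits in its slot. I'll lift the rest of the way.

```bash
python3 - <<'E'
from h import *
p=read_state()["tcp_pos"]; env.move_straight(p+.057*ZZ,rate=.06); env.hold(.3)
r=read_state(); print(r["tcp_pos"]-p,r["wrist_force"],r["width"]*94,r["time_s"])
s=optics.snapshot("side")
print([(a["confidence"],a["at"]) for a in models.spot_point("cap_a_mid","side")])
cv2.imwrite("pics/12.png",cv2.resize(s["img"][90:290,150:390],None,fx=3,fy=3,interpolation=3))
E
```

```text
[-0.0001 -0.      0.0568] [ 0.6477 -0.6931 -0.4508] 28.766246553317917 35.875
[(0.62, [224.4, 155.6]), (0.4, [313.2, 132.3])]
```

View pics/12.png

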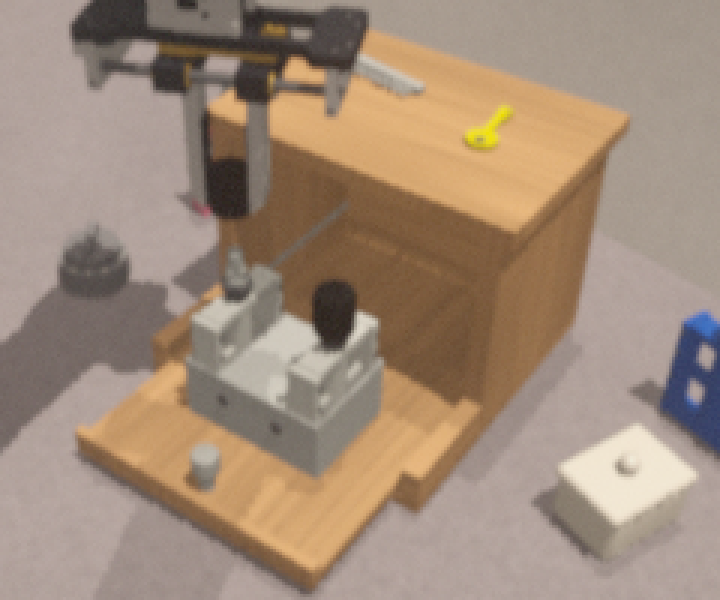

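The cap is held at (228,187) above the bare spindle at (237,270). Both pedals are seated, the right cap is on, and the bystanders are in place. I'll check that the tray hasn't moved, then hand in.

```bash
python3 - <<'E'
from h import *
s=optics.snapshot("side"); k=models.spot_point("tray_knob","side")[0]; o,d=ray(s,k["at"]); q=o+d*(.051-o[2])/d[2]
print(k["confidence"],k["at"],"knob",q,"start minus now",(np.array([.5828,.0622,.051])-q)@CX)
job.sign_off()
E
```

```text
0.84 [214.6, 241.3] knob [0.4671 0.0434 0.051 ] start minus now 0.11709152988828696
the job is handed in; nothing more can be done
```

The job is handed in. The tray is pulled out to its stop, and the left pedal's cap is off and held about 3–4 cm above its bare spindle. The run took about 36 s of robot time.

**What I did**
- **Tray:** My first close on the knob missed, because the real fingertips sit about 25 mm behind the reported TCP. After correcting for that, I gripped the knob and pulled. The last centimetre needed a second grip without tilt.
- **Cap:** Counter-clockwise, the torque rose to -0.24 N m. Clockwise it turned freely, so this pedal has the reverse thread. I turned it to -105° and lifted it straight off by about 67 mm.

**Last checks**
- **Pedals and bystanders:** The last picture shows the left spindle bare with both pedals in their slots. The right cap is still on, and the key, timer and trinket box look undisturbed.
- **Grip:** The jaws still hold the cap at 28.8 mm, against its 30 mm diameter.
- **Tray travel (checks disagreed):** The wrist-camera measurement gave 0.1247 m, and the pull ended against a firm stop. The final side-camera check gave 0.117 m. That camera's knob reading at the start was already about 1 cm off from the others, so I trusted the wrist measurement and the stop.

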